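# Screw the squat jar's cap home

### The arm

A 6-joint arm with a two-finger parallel gripper is mounted at the origin on a cart in front of the work surface, level with it; the furniture and walls round the work are solid. World frame = base frame: x ahead of the robot, y to its left, z up, the work surface at z = 0. Lengths are in mm, angles in rad, forces in N, time in s.
With the tool pointing down it reaches from about 275 to 750 mm from the base axis. Payload 10.2 kg.
Tool frame: the origin (TCP) lies midway between the tips of the shut fingers; the grasp point (between the pads) lies 19 mm behind it; z points along the fingers, y is the line along which they close (so a half turn about z gives the same grasp; the last joint's range is limited). The gripper opens to 85 mm and grips with 20 to 120 N. Pads are 22 mm wide; open, the fingers measure 114 mm over their backs; the gripper's body (76 mm by 85 mm) begins 54 mm behind the grasp point. The pads swing forward as they close: fully open they stand 13 mm farther back than shut.
Start: joints at [-1.566, 0.313, 1.498, -0, 1.331, -0.223], TCP at [118.55, -511.446, 231.294] pointing down, gripper open.
Joint ranges: [-2.94, 2.94], [-0.97, 2.17], [0.19, 2.56], [-1.23, 4.37], [0.02, 3.11], [-2.88, 2.88]. Speed limits (rad/s): [2.39, 2.39, 3.01, 3.14, 3.14, 3.14].

### API

Orientations are given as a unit quaternion [w, x, y, z].
In Python, from rig import ctrl gives the robot as it stands.
- The arm moves only by the tool send_rows, never from a script. Its argument "targets" is a list of rows, each a list of 7 numbers: the closure, from -1 (fully open) to 1 (shut), so that 0 is half open, then the shift along the tool's x, y, z in m, then the turn, a rotation vector about the tool's x, y, z in rad. In form: [[claw, dx, dy, dz, ax, ay, az], ...]. A call has exactly 10 rows; each row shifts and turns the commanded pose from where the row before left it, along the tool's axes as they then stand; what a row does not reach is not made up. A row lasts 1/8 s, in which the tool goes at most 62.5 mm and 10.7 degrees, less where a joint would pass 70% of its speed; a pose out of reach is approached as far as the arm can. A call with a gripper value outside its range is refused whole. The fingers move at their own pace and stop on an object; "squeeze" is the grip in N (left out, the last holds). Time passes only in rows, so rows that do not move let the fingers close, or fill a call up. It gives the time, the measured TCP pose, the force, the opening and the grip force at its end, in the units of the state.
- ctrl.sense(): the state, without advancing time (a new reading comes with each control period).
- ctrl.capture(name): name is "scene" or "top"; returns a dict with "img" (400x640x3 uint8, red, green, blue), "camera_matrix" (3x3 intrinsics, pixels), "R" (3x3) and "t" (3): a world point X has camera coordinates R X + t. Camera axes: x right, y down, z forward; pixel columns grow to the right and rows downward; lengths in mm; the calibration is good to about 2 mm. A picture is of the moment at which its call begins. There is no depth.
- ctrl.finish_job(): hands the job in; it is judged then, once.
Trained networks look in a picture, given as the dict that the camera call returned (one of the last four; its "shot" number tells which), for a name from the list of things; names that differ only in an ending like _2 or _b are one class to them, and where a whole thing is asked for, a point or a joint stands for the part that bears it (a point fixed in the world has none). Each returns a list of dicts, best first, with "score" (0 to 1); they miss things now and then, are a little off and sometimes report something else, mostly with a low value. They report only what shows in the picture. A call takes as long as a camera call. They do not tell look-alikes from the thing itself.
- ctrl.boxes_of(query, picture): "extent" ([left, top, width, height] in pixels, round what is visible of it).
- ctrl.landmark_of(query, picture): "point" ([column, row] in pixels: a listed point, or the origin of a listed thing).
The state is a dict: "time_s": time; "joints": joint angles; "dq": joint speeds; "tau": joint torques, N m; "eef_pos": TCP position; "ee_rot": TCP orientation; "force": force on the tool from outside, world axes, zero at the start; "wrist_torque": the same for the moment, N m; "grip_width": opening from 0.0 (shut) to 1.0 (fully open); "grip_force": force on a finger pad.
Only numpy, scipy, OpenCV 4.12 (cv2) and the standard library are available. Lean on these libraries where they do the work, as an engineer would, in place of code of your own. Each camera call takes 0.05 s, during which the arm holds its last target. There are 200 camera calls.

### The job

Three steel topping jars are fixed to the worktop; the squat, wide one has just been refilled and its captive cap is still loose. Take that cap by its grip bar and twist it clockwise (seen from above) fully home to its stop, so that the dotted end of the bar stands over the small lug on the jar's shoulder, then let go. Leave the caps of the tall round jar and the square jar as they are.

Things in the scene. Friction and masses are not known exactly. Their poses are not given: they have to be found in the camera images.
- squat_grip (a point): centre of the black grip bar on the squat jar's cap, on its upright turning axis, 91 mm above the worktop; turns with the cap. Bar 56 mm long (point x), 14 wide (y), 26 high (top at z = 103), on a grey disc 62 across (top at z = 78); its dotted end is at -x. The jar is a fixed round steel can 90 across, 60 high, the widest and lowest of three. The cap only turns, it does not rise
- squat_cap (a joint): angle of the squat jar's cap in rad: 0 = fully home at its stop, dotted end of the bar over the small black lug on the jar's shoulder; grows as the cap is turned anticlockwise seen from above, up to 1.3 at the open stop; starts between 0.8 and 1.2. It turns with light friction (0.06 N m) and stays where it is left
- tall_tip (a point): the middle of the dotted end of the grip bar on the cap of the tall, narrow round steel jar (68 mm across, 138 mm high with its cap), at about z = 126 mm, 28 mm from that cap's axis; it moves with the cap. Same kind of cap as the squat jar's. It is to stay as it is
- square_tip (a point): the middle of the dotted end of the grip bar on the cap of the square steel jar (72 mm wide, 121 mm high with its cap), at about z = 109 mm, 28 mm from that cap's axis; it moves with the cap. Same kind of cap as the squat jar's. It is to stay as it is
Things that resemble listed ones, but are neither listed nor needed, are in the scene too. What is shaped like the part that bears squat_grip but yellow is not meant.

How it is judged (in metres and radians):
At the end, for the whole second after the job is handed in: The squat jar's cap is within 0.15 rad (about 9 degrees) of its home stop, and the bar ends of the other two caps are within 8 mm of where they were at the start (value of joint squat_cap below 0.15 rad and distance of each of tall_tip, square_tip from where it was at the start of the episode below 0.008 m); the robot touches nothing.
It fails at once if the cap of the tall jar is turned (its bar end moves more than 8 mm) (distance of tall_tip from where it was at the start of the episode above 0.008 m).
It fails at once if the cap of the square jar is turned (its bar end moves more than 8 mm) (distance of square_tip from where it was at the start of the episode above 0.008 m).
It also fails if it takes over 32 s, if anything falls off the work surface, if the arm or the gripper's body presses on something with over 40 N, if the wrist force passes 120 N, or if a joint passes its speed limit or range.

## Working session

There is one attempt and no reset: what is moved stays moved. The work goes in short steps, Python scripts to look and compute and a tool call to move; the robot and the scene stay as the last step left them, time stands still between calls to the robot, and variables do not carry over. Pictures are saved under pics/ and viewed, at most 10 in all, crops included, and the job is handed in when it is done.

Besides the shell and the picture viewer there is one more tool, called after "Request:" by a JSON object that holds its "op" and its "data", one argument or row to a line. send_rows: Moves the arm, as the interface text tells. Its arguments: {"type":"object","properties":{"targets":{"type":"array"},"squeeze":{"type":"number"}},"required":["targets"]}

```bash
mkdir -p pics
cat > h.py <<'E'
from rig import ctrl
import numpy as np, cv2
def ray(p,c):
    K=np.array(c["camera_matrix"]);R=np.array(c["R"]);t=np.array(c["t"]).ravel()
    d=R.T@np.linalg.inv(K)@np.array([p[0],p[1],1.]);return -R.T@t,d
def atz(p,c,z):
    o,d=ray(p,c);return o+d*(z-o[2])/d[2]
def proj(X,c):
    q=np.array(c["camera_matrix"])@(np.array(c["R"])@np.array(X,float)+np.array(c["t"]).ravel());return q[:2]/q[2]
E
python3 - <<'E'
from h import *
for n in("top","scene"):
    c=ctrl.capture(n);cv2.imwrite(f"pics/{n}0.png",c["img"][:,:,::-1])
    print(n,ray((320,200),c)[0].round())
    for q,z in(("squat_grip",91),("tall_tip",126),("square_tip",109)):
        print(q,[(np.round(r["point"],1),round(r["score"],2),atz(r["point"],c,z).round(1)) for r in ctrl.landmark_of(q,c)[:4]])
    print([(np.round(r["extent"]),round(r["score"],2)) for r in ctrl.boxes_of("squat_grip",c)])
print(ctrl.sense())
E
```

```text
top [355. 256. 935.]
squat_grip [(array([365.2, 191.6]), 0.65, array([541.4, 164.6,  91. ])), (array([199.4, 197.7]), 0.64, array([519.6, 516.2,  91. ]))]
tall_tip [(array([273.6, 221.6]), 0.73, array([467.4, 352.6, 126. ]))]
square_tip [(array([453.3, 213.5]), 0.92, array([495.6, -15.8, 109. ]))]
[(array([189., 188.,  27.,  26.]), 0.94), (array([348., 182.,  31.,  33.]), 0.61)]
scene [200. 868. 577.]
squat_grip [(array([261.3, 275.4]), 0.82, array([516.3, 520.4,  91. ])), (array([335.2, 177. ]), 0.6, array([542.6, 161.9,  91. ])), (array([373.6, 141.7]), 0.33, array([526.4, -65.9,  91. ]))]
tall_tip [(array([330.3, 216.7]), 0.82, array([460.7, 353.3, 126. ]))]
square_tip [(array([373.1, 142.2]), 0.91, array([514.4, -27.7, 109. ]))]
[(array([245., 267.,  35.,  31.]), 0.8), (array([324., 173.,  25.,  21.]), 0.64)]
{'time_s': 0.5, 'joints': array([-1.56637641e+00,  3.12900439e-01,  1.49772924e+00, -1.89143118e-05,
        1.33102498e+00, -2.23409121e-01]), 'dq': array([-0.00150648,  0.00066905,  0.0003206 ,  0.00076451,  0.00080311,
       -0.00125403]), 'tau': array([-1.62540284e-03, -4.11934483e+01, -2.59767222e+01, -2.52249802e-04,
        7.76034303e-04, -1.10263525e-05]), 'eef_pos': array([ 118.5569208 , -511.42564618,  231.28293239]), 'ee_rot': array([-3.18193913e-05,  9.93518498e-01,  1.13670543e-01, -5.74384210e-06]), 'force': array([-0.21686267, -0.38220506,  0.19049486]), 'wrist_torque': array([-0.00498695, -0.00154379,  0.04009533]), 'grip_force': 0.0, 'grip_width': 0.9992883801700978}
```

View pics/top0.png

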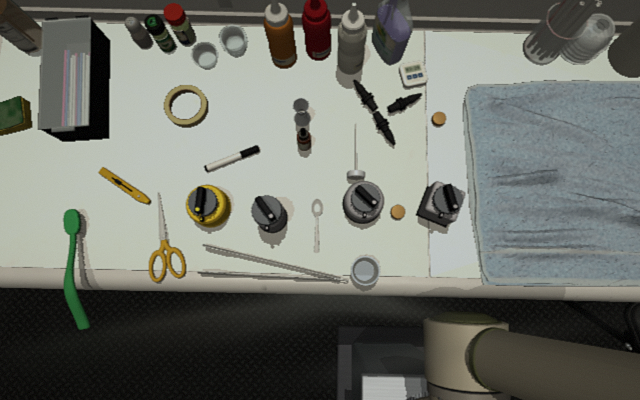

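View pics/scene0.png

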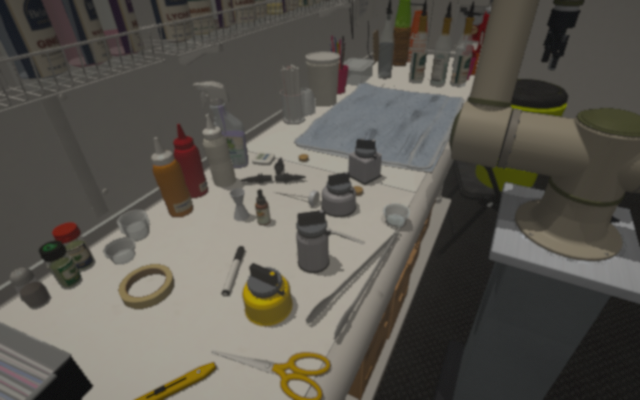

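The top view shows the steel squat jar at about (363,202). The yellow look-alike is at (208,205), the tall jar at (269,213) and the square jar at (441,204). I'll zoom in on the squat jar to see the dot and the lug.

Run:
```python
from h import *
c=ctrl.capture("top");s=ctrl.capture("scene")
a=cv2.resize(c["img"][170:235,330:400],None,fx=8,fy=8,interpolation=cv2.INTER_CUBIC)[:520]
b=cv2.resize(s["img"][160:225,315:345+15],None,fx=8,fy=8,interpolation=cv2.INTER_CUBIC)[:520]
im=np.hstack([a,b])[:, :800]
cv2.imwrite("pics/z.png",np.clip(im[:,:,::-1]*1.3,0,255).astype(np.uint8)); print(im.shape)
# bar: dark pixels
for p in ((350,185),(376,207)): print(atz(p,c,103).round(1))
# black bar top component
g=c["img"].max(2); m=(g<45).astype(np.uint8);m[:175]=0;m[225:]=0;m[:,:345]=0;m[:,390:]=0
n,l,st,ce=cv2.connectedComponentsWithStats(m)
for i in range(1,n):
    if st[i,4]>15:
        pts=np.argwhere(l==i)[:,::-1].astype(np.float32)
        print(st[i],ce[i],cv2.minAreaRect(pts),atz(ce[i],c,103).round(1))
print("px/mm",np.linalg.norm(proj([541,164,103],c)-proj([541,174,103],c))/10)
```

```text
(520, 800, 3)
[552.2 198.  103. ]
[506.4 143.2 103. ]
[355 185  23  26 234] [365.14102564 196.57264957] ((366.2500305175781, 197.25001525878906), (27.577163696289062, 9.899494171142578), 45.0) [528.1 166.  103. ]
[345 208  32  16 109] [357.68807339 218.2293578 ] ((359.3019714355469, 217.1424560546875), (32.265499114990234, 10.55734634399414), 14.470293045043945) [481.8 181.2 103. ]
px/mm 0.47593474729394536
```

View pics/z.png

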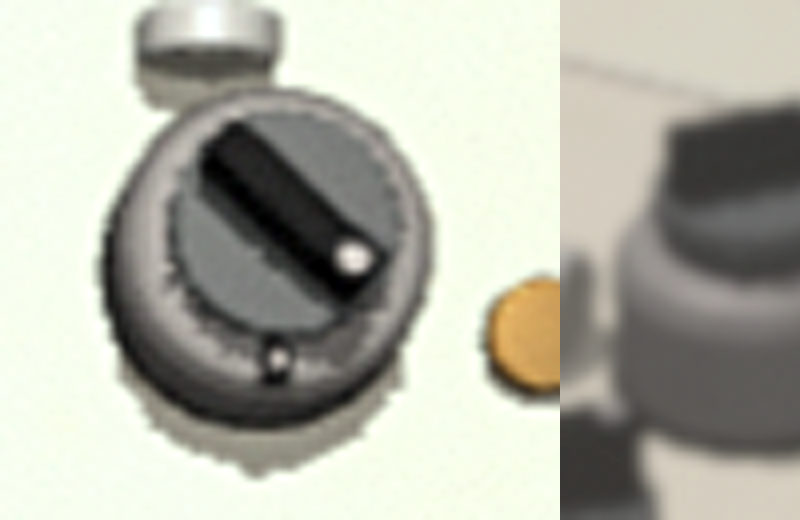

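The crop shows the dot at about (374,202), the lug at about (364.6,214.6) and the disc centre at about (365.7,197.7). A clockwise turn takes the dot to the lug. Next I'll work out the pose and angles.

Run:
```python
from h import *
from scipy.spatial.transform import Rotation as Ro
c=ctrl.capture("top")
f=lambda u,v:((u+.5)/8-.5+330,(v+.5)/8-.5+170)
A=atz(f(286,222),c,78);D=atz(f(353,256),c,103);L=atz(f(277,358),c,62);F=atz(f(222,138),c,103)
print(A,D,L,F)
an=lambda P,Q:np.arctan2(*(P-Q)[[1,0]])
print("bar",an(D,A),an(D,F),"lug",an(L,A),"dot r",np.hypot(*(D-A)[:2]))
s=ctrl.sense();q=s["ee_rot"];r=Ro.from_quat(q[[1,2,3,0]]).as_matrix();print(r.round(3))
sq=ctrl.landmark_of("squat_grip",c);print([(r_["point"],atz(r_["point"],c,91)) for r_ in sq])
# jar body circle bottom/ scene check
sc=ctrl.capture("scene");print(proj([A[0],A[1],91],sc))
for t,z in(("tall_tip",126),("square_tip",109)):print(t,atz(ctrl.landmark_of(t,c)[0]["point"],c,z))
```

```text
[531.67335004 162.89639763  78.        ] [517.88369665 148.05215702 103.        ] [497.06365726 163.42359195  62.        ] [548.6577219  182.56477948 103.        ]
bar -2.3193810976538907 -2.2989926147291233 lug 3.126361268676536 dot r 20.260948155049213
[[ 0.974  0.226  0.   ]
 [ 0.226 -0.974 -0.   ]
 [-0.     0.    -1.   ]]
[([202.1, 200.9], array([512.83589026, 509.99889985,  91.        ])), ([363.7, 191.9], array([540.6750605 , 167.80397738,  91.        ]))]
[338.9421149  178.17286874]
tall_tip [473.36666432 358.4860865  126.        ]
square_tip [500.30412084 -20.75484    109.        ]
```

Request:
{"op": "send_rows", "data": {
  "targets": [
    [-1, 0.037, -0.0376, 0, 0, 0, 0],
    [-1, 0.037, -0.0376, 0, 0, 0, 0],
    [-1, 0.037, -0.0376, 0, 0, 0, 0],
    [-1, 0.037, -0.0376, 0, 0, 0, 0],
    [-1, 0.037, -0.0376, 0, 0, 0, 0],
    [-1, 0.037, -0.0376, 0, 0, 0, 0],
    [-1, 0.037, -0.0376, 0, 0, 0, 0],
    [-1, 0.037, -0.0376, 0, 0, 0, 0],
    [-1, 0.037, -0.0376, 0, 0, 0, 0],
    [-1, 0.037, -0.0376, 0, 0, 0, 0]
  ],
  "squeeze": 40
}}

```text
time_s: 2.1
eef_pos: [394.8, -60.0, 231.6]
ee_rot: [0.0, 0.994, 0.114, 0.0]
force: [1.1, 0.0, 0.7]
grip_width: 1.0
grip_force: 0.0
```

Request:
{"op": "send_rows", "data": {
  "targets": [
    [-1, 0.037, -0.0376, 0, 0, 0, 0],
    [-1, 0.037, -0.0376, 0, 0, 0, 0],
    [-1, 0.037, -0.0376, 0, 0, 0, 0],
    [-1, 0.037, -0.0376, 0, 0, 0, 0],
    [-1, 0.037, -0.0376, 0, 0, 0, 0],
    [-1, 0, 0, 0, 0, 0, -0.15],
    [-1, 0, 0, 0, 0, 0, -0.15],
    [-1, 0, 0, 0, 0, 0, -0.15],
    [-1, 0, 0, 0, 0, 0, -0.15],
    [-1, 0, 0, 0, 0, 0, 0]
  ]
}}

```text
time_s: 3.35
eef_pos: [531.8, 163.3, 231.3]
ee_rot: [-0.0, 0.916, 0.402, -0.0]
force: [0.1, -0.1, -0.1]
grip_width: 1.002
grip_force: 0.0
```

Request:
{"op": "send_rows", "data": {
  "targets": [
    [-1, 0, 0, 0.029, 0, 0, 0],
    [-1, 0, 0, 0.029, 0, 0, 0],
    [-1, 0, 0, 0.029, 0, 0, 0],
    [-1, 0, 0, 0.029, 0, 0, 0],
    [-1, 0, 0, 0.03, 0, 0, 0],
    [0.2, 0, 0, 0, 0, 0, 0],
    [0.2, 0, 0, 0, 0, 0, 0],
    [0.2, 0, 0, 0, 0, 0, 0],
    [0.2, 0, 0, 0, 0, 0, 0],
    [0.2, 0, 0, 0, 0, 0, 0]
  ]
}}

```text
time_s: 4.6
eef_pos: [532.0, 163.4, 85.7]
ee_rot: [0.0, 0.916, 0.402, 0.0]
force: [-0.5, 0.3, 0.7]
grip_width: 0.396
grip_force: 0.0
```

Run:
```python
from h import *
c=ctrl.capture("top");s=ctrl.capture("scene")
a=cv2.resize(c["img"][150:240,315:415],None,fx=4,fy=4,interpolation=cv2.INTER_CUBIC)
b=cv2.resize(s["img"][120:210,290:390],None,fx=4,fy=4,interpolation=cv2.INTER_CUBIC)
cv2.imwrite("pics/g.png",np.clip(np.hstack([a,b])[:,:,::-1]*1.3,0,255).astype(np.uint8))
```

```text
(no output)
```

View pics/g.png

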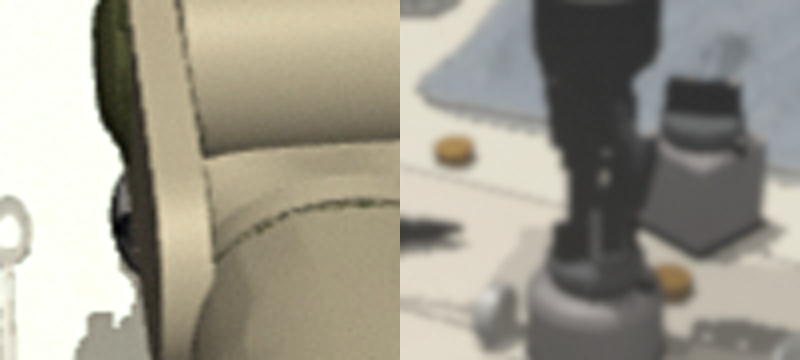

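The top view is blocked by the arm. In the scene view the fingers straddle the bar on the squat cap, at about (595,235) in the crop. I'll close and twist.

Request:
{"op": "send_rows", "data": {
  "targets": [
    [1, 0, 0, 0, 0, 0, 0],
    [1, 0, 0, 0, 0, 0, 0],
    [1, 0, 0, 0, 0, 0, 0],
    [1, 0, 0, 0, 0, 0, 0],
    [1, 0, 0, 0, 0, 0, 0.1],
    [1, 0, 0, 0, 0, 0, 0.1],
    [1, 0, 0, 0, 0, 0, 0.1],
    [1, 0, 0, 0, 0, 0, 0.1],
    [1, 0, 0, 0, 0, 0, 0.1],
    [1, 0, 0, 0, 0, 0, 0]
  ]
}}

```text
time_s: 5.95
eef_pos: [532.1, 163.2, 85.5]
ee_rot: [0.0, 0.987, 0.164, 0.0]
force: [0.4, -2.5, 3.2]
grip_width: 0.151
grip_force: 42.8
```

```bash
python3 -c "
from h import *
s=ctrl.sense();print(s['wrist_torque'],s['force'],s['joints'],s['ee_rot'])"
```

```text
[-0.44599398 -0.16153688 -0.09450757] [ 0.36853044 -2.47376424  3.24547796] [ 8.71499682e-02  5.34371189e-01  1.57774825e+00 -2.90259558e-04
  1.02888145e+00  1.32949252e+00] [1.46772146e-04 9.86532760e-01 1.63563473e-01 2.85429915e-04]
```

Request:
{"op": "send_rows", "data": {
  "targets": [
    [1, 0, 0, 0, 0, 0, 0.08],
    [1, 0, 0, 0, 0, 0, 0.08],
    [1, 0, 0, 0, 0, 0, 0.08],
    [1, 0, 0, 0, 0, 0, 0.07],
    [1, 0, 0, 0, 0, 0, 0.03],
    [1, 0, 0, 0, 0, 0, 0.03],
    [1, 0, 0, 0, 0, 0, 0],
    [1, 0, 0, 0, 0, 0, 0],
    [1, 0, 0, 0, 0, 0, 0],
    [1, 0, 0, 0, 0, 0, 0]
  ]
}}

```text
time_s: 7.2
eef_pos: [532.1, 163.2, 85.5]
ee_rot: [0.0, 1.0, -0.021, 0.0]
force: [2.6, -4.7, 4.3]
grip_width: 0.147
grip_force: 43.2
```

```bash
python3 -c "
from h import *
s=ctrl.sense();print(s['wrist_torque'],s['force'],s['ee_rot'])"
```

```text
[-0.74025657 -0.40403306  0.42293065] [ 2.61990716 -4.70171906  4.30532081] [ 1.19413619e-04  9.99784719e-01 -2.07457787e-02  3.36855447e-04]
```

Request:
{"op": "send_rows", "data": {
  "targets": [
    [-0.2, 0, 0, 0, 0, 0, 0],
    [-0.5, 0, 0, 0, 0, 0, 0],
    [-1, 0, 0, 0, 0, 0, 0],
    [-1, 0, 0, 0, 0, 0, 0],
    [-1, 0, 0, -0.03, 0, 0, 0],
    [-1, 0, 0, -0.04, 0, 0, 0],
    [-1, 0, 0, -0.04, 0, 0, 0],
    [-1, 0, 0, -0.04, 0, 0, 0],
    [-1, -0.03, 0.05, 0, 0, 0, 0],
    [-1, -0.03, 0.05, 0, 0, 0, 0]
  ]
}}

```text
time_s: 8.45
eef_pos: [466.7, 65.1, 235.4]
ee_rot: [0.0, 1.0, -0.02, 0.0]
force: [1.0, -0.9, -0.2]
grip_width: 1.001
grip_force: 0.0
```

Request:
{"op": "send_rows", "data": {
  "targets": [
    [-1, -0.03, 0.05, 0, 0, 0, 0],
    [-1, -0.03, 0.05, 0, 0, 0, 0],
    [-1, -0.03, 0.05, 0, 0, 0, 0],
    [-1, 0, 0.05, 0, 0, 0, 0],
    [-1, 0, 0.05, 0, 0, 0, 0],
    [-1, 0, 0.05, 0, 0, 0, 0],
    [-1, 0, 0, 0, 0, 0, 0],
    [-1, 0, 0, 0, 0, 0, 0],
    [-1, 0, 0, 0, 0, 0, 0],
    [-1, 0, 0, 0, 0, 0, 0]
  ]
}}

```text
time_s: 9.7
eef_pos: [365.3, -229.2, 235.5]
ee_rot: [0.0, 1.0, -0.02, 0.0]
force: [0.7, 0.2, -0.8]
grip_width: 0.997
grip_force: 0.0
```

Run:
```python
from h import *
c=ctrl.capture("top")
cv2.imwrite("pics/f.png",np.clip(cv2.resize(c["img"][165:240,325:475],None,fx=5,fy=5,interpolation=cv2.INTER_CUBIC)[:,:,::-1]*1.3,0,255).astype(np.uint8))
for t,z in(("tall_tip",126),("square_tip",109)):
    r=ctrl.landmark_of(t,c);print(t,r and atz(r[0]["point"],c,z))
```

```text
tall_tip [469.21571647 353.26140758 126.        ]
square_tip [502.42028577 -12.74823621 109.        ]
```

View pics/f.png

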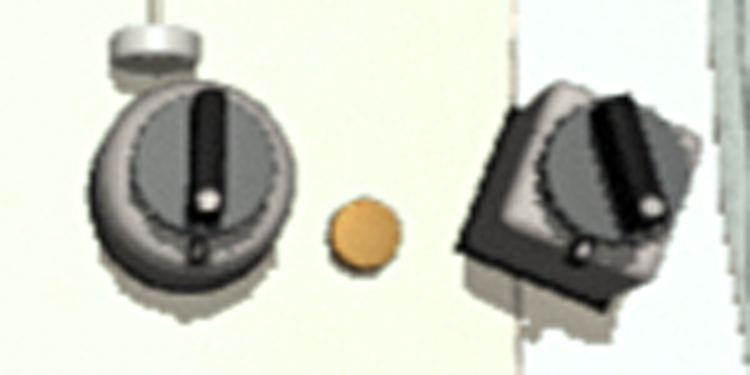

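The crop shows the squat bar upright, with its dot at (208,200) over the lug at (197,248); the small sideways offset is parallax. The torque also rose at the end of the twist, so the cap reached its stop. The square cap looks unmoved, so I'm handing in.

```bash
python3 -c "
from rig import ctrl
print(ctrl.finish_job())"
```

```text
the job is handed in; nothing more can be done
None
```

The squat jar's cap is twisted home to its stop with its dotted end over the lug and released, the tall and square jars were not touched, and the job is handed in (no verdict was shown).

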